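Flip the done-flag of the blue-capped sample

TASK

The sample in the blue-capped vial has been measured: with a fingertip, push over the hinged flag standing in front of that vial, the full half turn away from you, until it lies flat with its green face up. Do not pinch or force the flag, leave the other two flags as they are, and do not shift the vials, the beaker or the timer; then take the hand away.

Things in the scene. Friction and masses are not known exactly. Their poses are not given: they have to be found in the camera images.
- station: flag station, fixed: grey plate 145 x 300 x 8 mm, three hinged flags along its y axis 100 mm apart, a vial behind each. Origin at worktop height below the middle hinge; +x points away from the robot (turned up to 0.25 rad), y left; plate spans x -25 to +120 mm. Hinge axes lie along y, each between two cheeks 18 mm long, 6 mm thick, 29 mm to either side of the flag's middle, tops 69 mm above the worktop
- flag_left (a joint): left flag's angle (left/right as seen from the robot), rad: 0 = level, pointing to the robot (station -x), orange face up; pi/2 upright; pi = level, pointing away, green face up (hard stops at 0 and pi). Starts at 0 to 0.3. Hinge friction 0.03 N m (0.5 N at the free edge): it stays at whatever angle it is left and never falls by itself, so push it all the way
- pivot_left (a point): point on the hinge axis of the left flag, in the middle of its width, 60 mm above the worktop; axes as the station's. The flag is a plate 44 mm wide and 4 mm thick (axle 12 mm thick), its free edge a 6 mm round bead that ends 63 mm from the hinge axis; at angle 0 there is 58 mm of free air under it, and no base plate under its outer 38 mm
- edge_left (a point): middle of the left flag's free edge (centre of the bead), 60 mm from the hinge axis; moves with the flag
- spot_left (a point): centre of the white printed spot on which a vial stands behind the left flag: 85 mm behind its hinge (station +x), on the plate's top, 8 mm above the worktop
- flag_middle (a joint): middle flag's angle (left/right as seen from the robot), rad: 0 = level, pointing to the robot (station -x), orange face up; pi/2 upright; pi = level, pointing away, green face up (hard stops at 0 and pi). Starts at 0 to 0.3. Hinge friction 0.03 N m (0.5 N at the free edge): it stays at whatever angle it is left and never falls by itself, so push it all the way
- pivot_middle (a point): point on the hinge axis of the middle flag, in the middle of its width, 60 mm above the worktop; axes as the station's. The flag is a plate 44 mm wide and 4 mm thick (axle 12 mm thick), its free edge a 6 mm round bead that ends 63 mm from the hinge axis; at angle 0 there is 58 mm of free air under it, and no base plate under its outer 38 mm
- edge_middle (a point): middle of the middle flag's free edge (centre of the bead), 60 mm from the hinge axis; moves with the flag
- spot_middle (a point): centre of the white printed spot on which a vial stands behind the middle flag: 85 mm behind its hinge (station +x), on the plate's top, 8 mm above the worktop
- flag_right (a joint): right flag's angle (left/right as seen from the robot), rad: 0 = level, pointing to the robot (station -x), orange face up; pi/2 upright; pi = level, pointing away, green face up (hard stops at 0 and pi). Starts at 0 to 0.3. Hinge friction 0.03 N m (0.5 N at the free edge): it stays at whatever angle it is left and never falls by itself, so push it all the way
- pivot_right (a point): point on the hinge axis of the right flag, in the middle of its width, 60 mm above the worktop; axes as the station's. The flag is a plate 44 mm wide and 4 mm thick (axle 12 mm thick), its free edge a 6 mm round bead that ends 63 mm from the hinge axis; at angle 0 there is 58 mm of free air under it, and no base plate under its outer 38 mm
- edge_right (a point): middle of the right flag's free edge (centre of the bead), 60 mm from the hinge axis; moves with the flag
- spot_right (a point): centre of the white printed spot on which a vial stands behind the right flag: 85 mm behind its hinge (station +x), on the plate's top, 8 mm above the worktop
- mid_blue (a point): centre (half-way up) of the loose glass vial with the blue cap, 27 mm across, 66 mm tall, standing upright on one of the three spots
- mid_white (a point): centre (half-way up) of the loose glass vial with the white cap, 27 mm across, 66 mm tall, standing upright on one of the three spots
- mid_black (a point): centre (half-way up) of the loose glass vial with the black cap, 27 mm across, 66 mm tall, standing upright on one of the three spots
- beaker_mid (a point): centre of a loose glass beaker, 53 mm across, 70 mm tall, to the right of the station
- timer_mid (a point): centre of a loose small bench timer, 72 x 62 x 19 mm, to the left of the station
Things that resemble listed ones, but are neither listed nor needed, are in the scene too. What is shaped like the part that bears mid_white but pink or turquoise is not meant.

How it is judged (in metres and radians):
At the end, for the whole second after the job is handed in: the flag in front of the blue-capped vial lies over to within 10 degrees of flat (joint above 2.97 rad), green face up and at rest; the vials stand upright on their spots (((horizontal distance between mid_blue and spot_left below 0.03 m and value of joint flag_left above 2.97 rad and velocity of joint flag_left between -0.1 and 0.1 rad/s) or (horizontal distance between mid_blue and spot_middle below 0.03 m and value of joint flag_middle above 2.97 rad and velocity of joint flag_middle between -0.1 and 0.1 rad/s) or (horizontal distance between mid_blue and spot_right below 0.03 m and value of joint flag_right above 2.97 rad and velocity of joint flag_right between -0.1 and 0.1 rad/s)) and angle between each of mid_blue, mid_white, mid_black's own z axis and vertical below 0.15 rad); the robot touches nothing.
It fails at once if a flag that does not belong to the blue-capped vial was moved (its edge by more than 12 mm) ((not (horizontal distance between mid_blue and spot_left below 0.03 m) and distance of edge_left from where it was at the start of the episode above 0.012 m) or (not (horizontal distance between mid_blue and spot_middle below 0.03 m) and distance of edge_middle from where it was at the start of the episode above 0.012 m) or (not (horizontal distance between mid_blue and spot_right below 0.03 m) and distance of edge_right from where it was at the start of the episode above 0.012 m)).
It fails at once if a flag or its station was pinched or forced (more than 30 N from the fingers) (contact force between the fingers and station above 30 N).
It fails at once if a vial, the beaker or the timer was shifted, lifted or knocked over (its centre moved more than 12 mm) (distance of any of mid_blue, mid_white, mid_black, beaker_mid, timer_mid from where it was at the start of the episode above 0.012 m).
It also fails if it takes over 38 s, if anything falls off the work surface, if the arm or the gripper's body presses on something with over 40 N, if the wrist force passes 120 N, or if a joint passes its speed limit or range.

ROBOT

A 7-joint arm with a two-finger parallel gripper is mounted at the origin on a cart in front of the work surface, level with it; the furniture and walls round the work are solid. World frame = base frame: x ahead of the robot, y to its left, z up, the work surface at z = 0. Lengths are in m, angles in degrees, forces in N, time in s.
With the tool pointing down it reaches from about 0.425 to 0.875 m from the base axis. Payload 4.7 kg.
Tool frame: the origin (TCP) lies at the very end of the fingers, on their centre line; the grasp point (between the pads) lies 19 mm behind it; z points along the fingers, x is the direction in which the jaws open and shut, and the axes are right-handed (so a half turn about z gives the same grasp; the last joint's range is limited). The gripper opens to 87 mm and grips with 3 to 60 N. Pads are 19 mm wide; open, the fingers measure 117 mm over their backs; the gripper's body (75 mm by 190 mm) begins 51 mm behind the grasp point.
Start: joints at [-66.916, 18.392, -4.016, 83.108, 1.295, 78.541, -3.26], TCP at [0.246, 0.601, 0.223] pointing down, gripper open.
Joint ranges: [-163.93, 163.93], [-17.29, 119.83], [-79.2, 71.16], [3.27, 140.29], [-89.18, 269.18], [5.43, 117.66], [-154.24, 154.24]. Speed limits (degrees/s): [147.25, 147.25, 180, 180, 180, 180, 180].

INTERFACE

Orientations are given as [roll, pitch, yaw] about the fixed x, y, z axes, in that order (R = Rz(yaw) Ry(pitch) Rx(roll)).
In Python, from cell import sensors, vision, env gives the robot as it stands.
- The arm moves only by the shell command python3 -m inch 'ROWS' [OPENING] [FORCE]. ROWS is a JSON object of lists of equal length, an entry for each row: "dp": the shift along the tool's x, y, z in m, a list of three; "turn": the turn about the tool's z in degrees. A call has 1 to 8 rows; each row shifts and turns the commanded pose from where the row before left it, along the tool's axes as they then stand; what a row does not reach is not made up. A row lasts 1/8 s, in which the tool goes at most 62.5 mm and 10.7 degrees, less where a joint would pass 70% of its speed; a pose out of reach is approached as far as the arm can. A call is refused whole if a number of a shift passes 0.0625 or a number of a turn 10.7, either way. A call with a gripper value outside its range is refused whole. OPENING is the closure, from -1 (fully open) to 1 (shut), set as the call begins (- or left out, the last holds). The fingers move at their own pace and stop on an object; FORCE is the grip in N (left out, the last holds). Time passes only in rows, so rows that do not move let the fingers close. It gives the time, the measured TCP pose, the force and the opening at its end, in the units of the state.
- sensors.get_obs(): the state, without advancing time (a new reading comes with each control period).
- vision.read_camera(name): name is "scene" or "top"; returns the picture (400x640x3 uint8, blue, green, red); there is no depth.
- vision.get_calibration(name): a dict with "K" (3x3 intrinsics, pixels), "k1" (the pictures are not rectified: a ray, as slopes to the right and down, at radius r is drawn at 1 + k1 r^2 times it, then the intrinsics apply), "pose" (4x4, takes a point from camera to world coordinates). Camera axes: x right, y down, z forward; pixel columns grow to the right and rows downward; lengths in m; the calibration is good to about 2 mm. A picture is of the moment at which its call begins. get_calibration takes no time and is no camera call.
- env.sign_off(): hands the job in, once; it reports no verdict.
The state is a dict: "time_s": time; "qpos": joint angles; "joint_velocities": joint speeds; "effort": joint torques, N m; "tool_pos": TCP position; "tool_rot": TCP orientation; "force": force on the tool from outside, world axes, zero at the start; "wrist_torque": the same for the moment, N m; "grip_width": finger opening in m.
Only numpy, scipy, OpenCV 4.12 (cv2) and the standard library are available. Lean on these libraries where they do the work, as an engineer would, in place of code of your own. Each camera call takes 0.05 s, during which the arm holds its last target.

## Working session

There is one attempt and no reset: what is moved stays moved. The work goes in short steps, Python scripts to look and compute and a shell command to move; the robot and the scene stay as the last step left them, time stands still between calls to the robot, and variables do not carry over. Pictures are saved under pics/ and viewed, and the job is handed in when it is done.

```bash
ls; mkdir -p pics; python3 - <<'E'
from cell import sensors, vision, env
import cv2
o=sensors.get_obs()
for k in('time_s','tool_pos','tool_rot','grip_width','force'):print(k,o[k])
for n in('scene','top'):
    cv2.imwrite(f'pics/{n}0.png',vision.read_camera(n)); c=vision.get_calibration(n); print(n,c)
E
```

```text
pics
time_s 0.0
tool_pos [0.2462173  0.60098309 0.2214829 ]
tool_rot [1.79995220e+02 1.06527224e-01 6.77268718e+01]
grip_width 0.08700916869671303
force [ 0.3732088  -0.38336357  0.86926096]
scene {'K': array([[442.04657475,   0.        , 323.33861671],
       [  0.        , 442.04657475, 201.64027946],
       [  0.        ,   0.        ,   1.        ]]), 'k1': 0.009074761156269446, 'pose': array([[ 6.26254469e-01, -5.73512177e-01,  5.28099539e-01,
        -3.31065462e-03],
       [-7.79618621e-01, -4.61024608e-01,  4.23852706e-01,
        -5.49653468e-01],
       [ 3.82194850e-04, -6.77155885e-01, -7.35839494e-01,
         8.83814257e-01],
       [ 0.00000000e+00,  0.00000000e+00,  0.00000000e+00,
         1.00000000e+00]])}
top {'K': array([[440.193834  ,   0.        , 312.13366123],
       [  0.        , 440.193834  , 198.03379895],
       [  0.        ,   0.        ,   1.        ]]), 'k1': -0.11406390524883976, 'pose': array([[ 0.02275818, -0.98602754,  0.16502046,  0.36267182],
       [-0.99959673, -0.0252469 , -0.01299923, -0.06646355],
       [ 0.01698385, -0.16465807, -0.98620448,  1.42258342],
       [ 0.        ,  0.        ,  0.        ,  1.        ]])}
```

View pics/scene0.png

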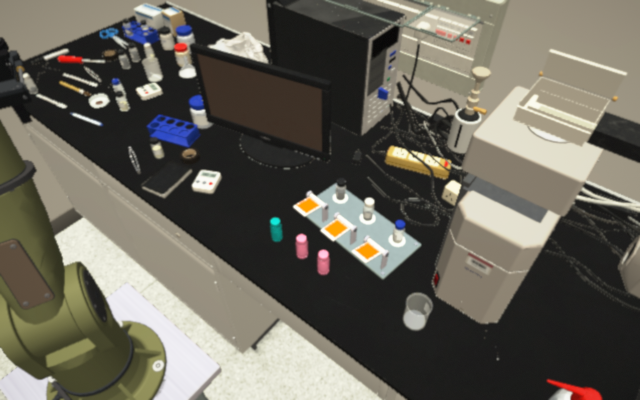

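View pics/top0.png

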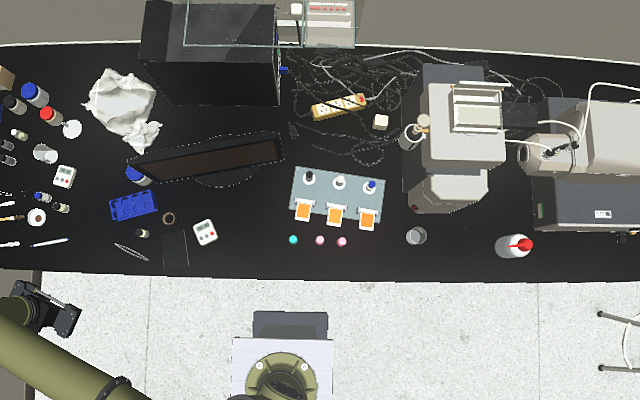

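The scene view shows the station with black, white and blue caps at about (341,184), (369,203) and (399,226). In the top view they are at (309,175), (339,181) and (371,184). Pink and turquoise vials stand in front of the station, at (293–342,240) in the top view. Other blue caps, at (197,103) in the scene view and (35,92) in the top view, are far off the station. The blue-capped vial on the right-hand spot therefore fits. I'll confirm with crops and measure.

```bash
cat > h.py <<'E'
import numpy as np,cv2
from cell import vision
def ray(n,px):
    c=vision.get_calibration(n);K=c['K'];k=c['k1'];T=c['pose']
    d=np.array([(px[0]-K[0,2])/K[0,0],(px[1]-K[1,2])/K[1,1]]);u=d.copy()
    for _ in range(20):u=d/(1+k*(u@u))
    return T[:3,3],T[:3,:3]@np.array([u[0],u[1],1])
def onz(n,px,z):
    o,d=ray(n,px);return o+d*(z-o[2])/d[2]
def tri(a,b):
    o1,d1=ray('scene',a);o2,d2=ray('top',b)
    d1=d1/np.linalg.norm(d1);d2=d2/np.linalg.norm(d2)
    s=np.linalg.lstsq(np.c_[d1,-d2],o2-o1,rcond=None)[0]
    p=o1+s[0]*d1;q=o2+s[1]*d2
    return (p+q)/2,np.linalg.norm(p-q)
def proj(n,P):
    c=vision.get_calibration(n);K=c['K'];T=c['pose']
    p=T[:3,:3].T@(np.asarray(P)-T[:3,3]);u=p[:2]/p[2];u=u*(1+c['k1']*(u@u));return K[:2,:2]@u+K[:2,2]
E
python3 - <<'E'
import cv2,numpy as np
from h import *
s=cv2.imread('pics/scene0.png');t=cv2.imread('pics/top0.png')
a=cv2.resize(s[170:290,280:440],None,fx=5,fy=5,interpolation=cv2.INTER_CUBIC);cv2.imwrite('pics/sc.png',a)
b=cv2.resize(t[155:255,280:400],None,fx=6,fy=6,interpolation=cv2.INTER_CUBIC);cv2.imwrite('pics/tc.png',b)
def cen(im,lo,hi,box):
    h=cv2.cvtColor(im,cv2.COLOR_BGR2HSV);m=cv2.inRange(h,lo,hi);M=np.zeros_like(m);x0,y0,x1,y1=box;M[y0:y1,x0:x1]=m[y0:y1,x0:x1]
    n,l,st,c=cv2.connectedComponentsWithStats(M);return [(c[i].round(2),st[i][4]) for i in range(1,n) if st[i][4]>8]
for nm,im,box in(('scene',s,(280,170,440,290)),('top',t,(280,155,400,255))):
    print(nm,'or',cen(im,(8,150,120),(25,255,255),box),'blue',cen(im,(105,120,60),(130,255,255),box))
    print('plate',[ (c,n) for c,n in cen(im,(80,15,100),(110,60,210),box)])
E
```

```text
scene or [(array([423.3 , 170.97]), np.int32(37)), (array([436.58, 172.55]), np.int32(38)), (array([307.32, 204.86]), np.int32(152)), (array([335.48, 228.1 ]), np.int32(179)), (array([367.14, 250.74]), np.int32(175))] blue [(array([399.87, 223.54]), np.int32(90))]
plate [(array([365.04, 229.26]), np.int32(2641))]
top or [(array([302.82, 210.38]), np.int32(143)), (array([334.52, 215.59]), np.int32(143)), (array([366.55, 219.82]), np.int32(138))] blue [(array([371.39, 183.86]), np.int32(36))]
plate [(array([336.83, 192.29]), np.int32(2859))]
```

View pics/sc.png

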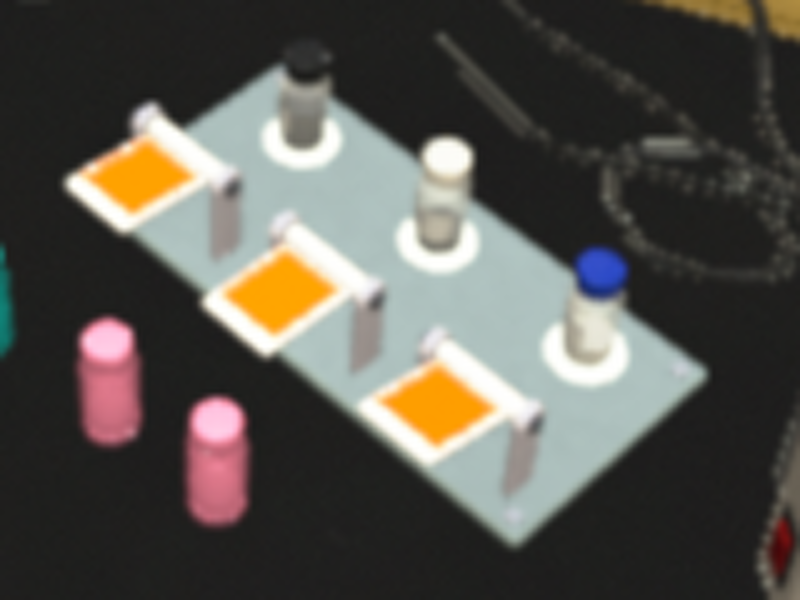

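View pics/tc.png

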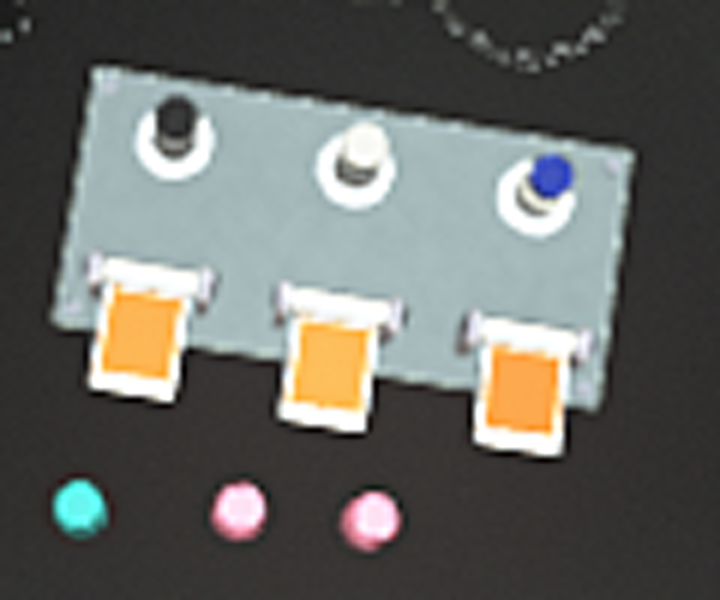

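The crops confirm that the blue-capped vial stands on the right-hand spot, at crop (600,270) in scene and (550,178) in top. The right flag, orange centre at top (366.5,219.8), is the one to turn. The pink and turquoise vials stand loose in front of the station.

```bash
python3 - <<'E'
import cv2,numpy as np
from h import *
f=lambda p,ox,oy,s:((p[0]+.5)/s-.5+ox,(p[1]+.5)/s-.5+oy)
C=[onz('top',f(p,280,155,6),.008) for p in((93,67),(634,150),(602,410),(53,325))]
C=[c[:2] for c in C]
print('plate',np.round(C,4),[np.linalg.norm(C[i]-C[(i+1)%4]).round(4) for i in range(4)])
yl=(C[0]-C[1]+C[3]-C[2]);psi=np.arctan2(-yl[0],yl[1]);xl=C[0]-C[3]+C[1]-C[2];psi2=np.arctan2(xl[1],xl[0]);print('psi',psi,psi2)
D=[onz('scene',f(p,280,170,5),.008)[:2] for p in((283,65),(706,373),(515,546))];print('scene plate BL,BR,FR',np.round(D,4),np.linalg.norm(D[0]-D[1]),np.linalg.norm(D[1]-D[2]))
ps=psi
ex=np.array([np.cos(ps),np.sin(ps)]);ey=np.array([-ex[1],ex[0]])
ct=np.mean(C,0);O=ct-.0475*ex;print('station O',O)
P=O-.1*ey;print('pivot_right',P,'spot',P+.085*ex)
print('spot seen top',onz('top',f((537,197),280,155,6),.008),'scene',onz('scene',f((586,352),280,170,5),.008))
print('vial cap tri',tri((399.87,223.54),(371.39,183.86)))
for s,t in(((307.32,204.86),(302.82,210.38)),((335.48,228.1),(334.52,215.59)),((367.14,250.74),(366.55,219.82))):
    p,e=tri(s,t);l=np.array([(p[:2]-O)@ex,(p[:2]-O)@ey,p[2]]);print('orange',p.round(4),'err',e.round(4),'station',l.round(4))
# front edge bead of right flag corners
for s,t in(((361,408),(475,440)),((430,462),(560,455))):
    p,e=tri(f(s,280,170,5),f(t,280,155,6));l=np.array([(p[:2]-O)@ex,(p[:2]-O)@ey,p[2]]);print('frontcorner',p.round(4),e.round(4),l.round(4))
for n,s,t in(('pinkR',(217,418),(375,517)),('pinkL',(107,340),(240,509))):
    p,e=tri(f(s,280,170,5),f(t,280,155,6));l=np.array([(p[:2]-O)@ex,(p[:2]-O)@ey,p[2]]);print(n,p.round(4),e.round(4),l.round(4))
print('machine',tri((520,100),(452,85)),onz('top',(413,205),.1),onz('top',(413,180),.2))
print('beaker',onz('top',(416,235),.07),'timer',onz('top',(205,232),.02),'monitor', onz('top',(283,150),.3),onz('top',(130,160),.3))
E
```

```text
plate [[ 0.7059 -0.0264]
 [ 0.6673 -0.3251]
 [ 0.5231 -0.307 ]
 [ 0.5622 -0.009 ]] [np.float64(0.3012), np.float64(0.1453), np.float64(0.3005), np.float64(0.1448)]
psi -0.12937420996800725 -0.12276575458914762
scene plate BL,BR,FR [[ 0.7044 -0.0278]
 [ 0.6647 -0.3225]
 [ 0.5218 -0.3046]] 0.2973522705777781 0.14409307648575773
station O [ 0.56752166 -0.16074653]
pivot_right [ 0.5546203  -0.25991081] spot [ 0.63890994 -0.27087697]
spot seen top [ 0.63951952 -0.27138268  0.008     ] scene [ 0.63866736 -0.26929005  0.008     ]
vial cap tri (array([ 0.63833145, -0.26914842,  0.07231767]), np.float64(0.0005162366919435855))
orange [ 0.5492 -0.0558  0.068 ] err 0.0013 station [-0.0317  0.1017  0.068 ]
orange [ 0.5358 -0.1548  0.0654] err 0.0011 station [-0.0322  0.0018  0.0654]
orange [ 0.5243 -0.2541  0.0716] err 0.0009 station [-0.0308 -0.0982  0.0716]
frontcorner [ 0.4982 -0.2296  0.0765] 0.0004 [-0.0598 -0.0772  0.0765]
frontcorner [ 0.4908 -0.2725  0.0814] 0.001 [-0.0616 -0.1207  0.0814]
pinkR [ 0.458  -0.1792  0.0687] 0.001 [-0.1063 -0.0324  0.0687]
pinkL [ 0.4609 -0.1102  0.0674] 0.0 [-0.1122  0.0364  0.0674]
machine (array([ 0.8211154 , -0.40819316,  0.39104427]), np.float64(0.046915531319401536)) [ 0.57023208 -0.39392106  0.1       ] [ 0.62701297 -0.37032251  0.2       ]
beaker [ 0.48083541 -0.40962872  0.07      ] timer [0.4784064 0.2553465 0.02     ] monitor [ 0.67687373 -0.00156176  0.3       ] [0.6407193  0.40581788 0.3       ]
```

The measurements agree: plate 301 x 145 mm against 300 x 145, caps at about 72 mm height, and the right flag at about 0.28 rad. Next I'll check the clearance to the balance on the right.

```bash
python3 - <<'E'
import cv2,numpy as np
from h import *
s=cv2.imread('pics/scene0.png');t=cv2.imread('pics/top0.png')
a=cv2.resize(s[40:340,380:640],None,fx=2,fy=2,interpolation=cv2.INTER_CUBIC);b=cv2.resize(t[40:260,350:530],None,fx=1.55,fy=2.72,interpolation=cv2.INTER_CUBIC)
b=cv2.resize(t[40:260,350:530],None,fx=2,fy=2);b=np.pad(b,((0,600-440),(0,0),(0,0)))[:600,:280]
cv2.imwrite('pics/mach.png',np.hstack([a,b])[:600,:800])
# robot home->rotation etc
E
```

```text
(no output)
```

View pics/mach.png

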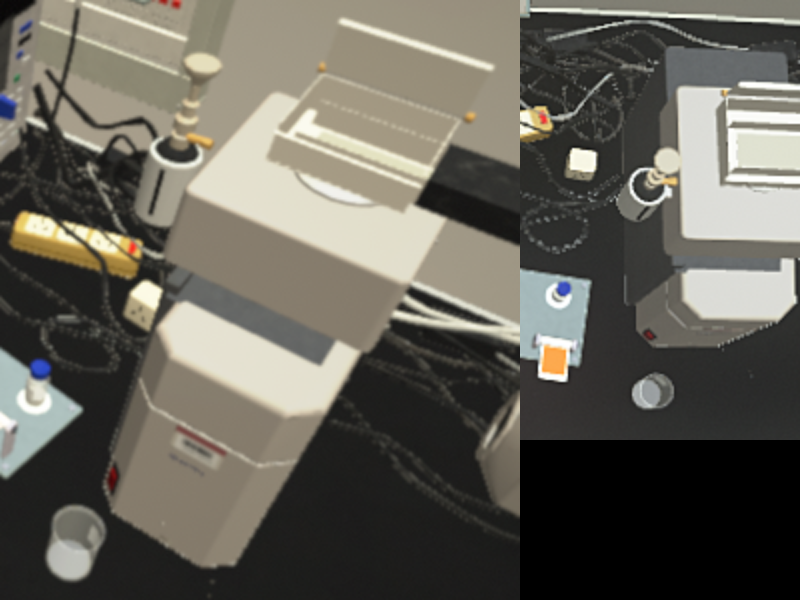

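The balance's left face lies at y ≈ -0.39, which leaves about 30 mm beside the hand when the jaws open along station y. I'll square the tool to the station, shut the fingers and move round at height.

```bash
python3 -m inch '{"dp":[[0,0,0],[0,0,0],[-0.0225,0.0355,0],[-0.0225,0.0355,0],[-0.0225,0.0355,0],[-0.0225,0.0355,0],[-0.0225,0.0355,0],[-0.0225,0.0355,0]],"turn":[-7.5,-7.6,0,0,0,0,0,0]}' 1 10
```

```text
time_s: 1.1
tool_pos: [0.4417, 0.4398, 0.2221]
tool_rot: [-180.0, 0.0, 82.8]
force: [0.6, -0.1, -0.3]
grip_width: 0.015
```

```bash
python3 -m inch '{"dp":[[-0.0393,0.008,0],[-0.0393,0.008,0],[-0.0393,0.008,0],[-0.0393,0.008,0],[-0.0393,0.008,0],[-0.0393,0.008,0]],"turn":[0,0,0,0,0,0]}' && python3 -m inch '{"dp":[[-0.045,0.0057,0],[-0.045,0.0057,0],[-0.045,0.0057,0],[-0.045,0.0057,0],[-0.045,0.0057,0],[-0.045,0.0057,0],[-0.045,0.0057,0]],"turn":[0,0,0,0,0,0,0]}'; python3 - <<'E'
from cell import vision
import cv2
for n in('scene','top'): cv2.imwrite(f'pics/{n}1.png',vision.read_camera(n))
E
```

```text
time_s: 1.85
tool_pos: [0.4588, 0.1995, 0.2222]
tool_rot: [-180.0, 0.0, 82.8]
force: [0.7, -0.9, 0.9]
grip_width: 0.0004
time_s: 2.72
tool_pos: [0.4589, -0.1179, 0.2224]
tool_rot: [-180.0, -0.0, 82.8]
force: [0.6, 0.5, 0.9]
grip_width: 0.0006
```

```bash
python3 -m inch '{"dp":[[-0.043,0.0055,0],[-0.043,0.0055,0],[-0.042,0.0055,0],[0,0,0]],"turn":[0,0,0,0]}'; python3 - <<'E'
from cell import vision,sensors
import cv2,numpy as np
for n in('scene','top'): cv2.imwrite(f'pics/{n}2.png',vision.read_camera(n))
a=cv2.imread('pics/scene2.png');b=cv2.imread('pics/top2.png')
cv2.imwrite('pics/v2.png',np.hstack([cv2.resize(a[100:350,270:470],None,fx=2,fy=2),cv2.resize(b[100:350,270:470],None,fx=2,fy=2)]))
p=np.array(sensors.get_obs()['tool_pos']);psi=-.126;ex=np.array([np.cos(psi),np.sin(psi)]);ey=np.array([-ex[1],ex[0]])
d=p[:2]-np.array([.5546,-.2599]);print(d@ex,d@ey,p[2])
E
```

```text
time_s: 3.32
tool_pos: [0.4586, -0.2488, 0.2223]
tool_rot: [-180.0, 0.1, 82.5]
force: [-0.5, 0.4, -0.9]
grip_width: 0.0005
-0.09614062723334782 0.0030762629207671316 0.22206783180716905
```

View pics/v2.png

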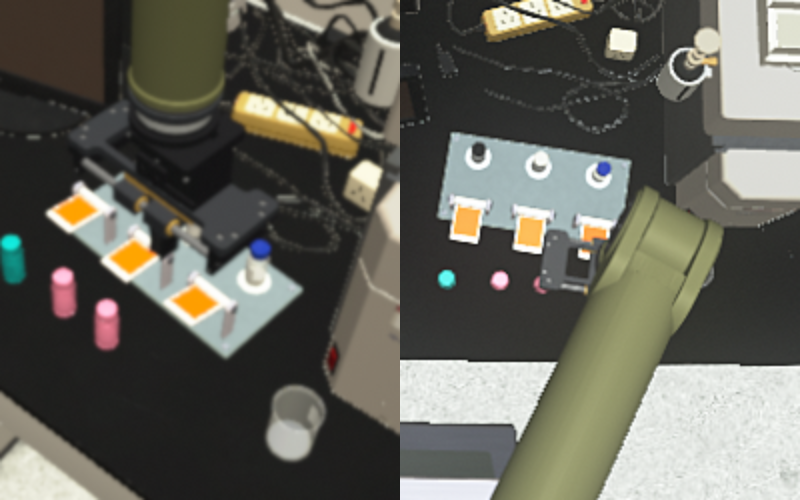

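The hand is about 95 mm in front of the hinge and centred on the right flag. A wrist link stands out to the right, so I'll check it against the balance.

```bash
python3 - <<'E'
from h import *
for s,t in(((475,135),(429,157)),((462,170),(422,167)),((463,192),(432,172)),((453,213),(430,187)),((435,290),(411,206)),):
    print(tri(s,t))
b=cv2.imread('pics/top2.png');a=cv2.imread('pics/scene2.png')
cv2.imwrite('pics/w.png',np.hstack([cv2.resize(b[140:290,340:500],None,fx=2.5,fy=2.5),cv2.resize(a[0:240,280:480],None,fx=2,fy=2)[:375]]))
E
```

```text
(array([ 0.64845683, -0.36890952,  0.38320091]), np.float64(0.006417039035586037))
(array([ 0.64072072, -0.36994001,  0.30468807]), np.float64(0.0019520105640724282))
(array([ 0.62905564, -0.39687695,  0.27416268]), np.float64(0.01793615100344111))
(array([ 0.59381772, -0.39954866,  0.24589094]), np.float64(0.015722327175220815))
(array([ 0.5826279 , -0.41251662, -0.00728061]), np.float64(0.0028755270583305597))
```

View pics/w.png

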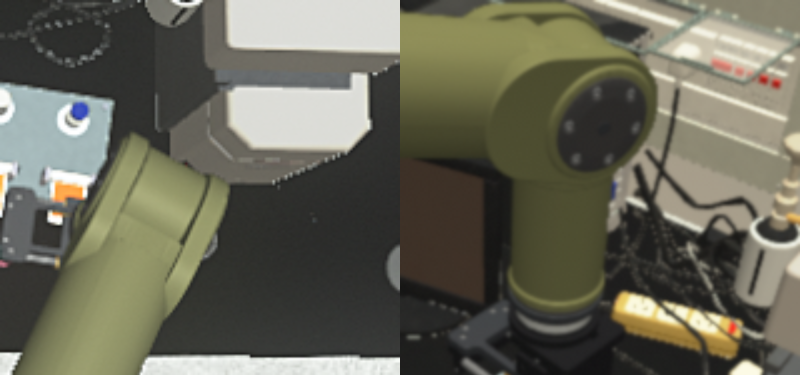

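View pics/scene2.png

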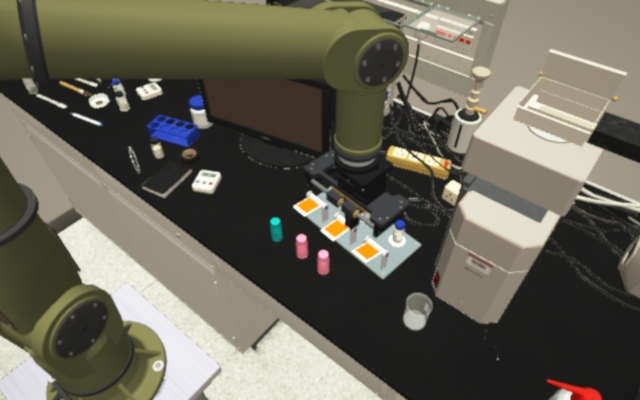

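The upper box of the balance has its front-left corner at (0.64, -0.37), 0.30–0.38 m up. The wrist's right end will stay at about y -0.335, so it clears. Descending in front of the flag.

```bash
python3 -m inch '{"dp":[[0.002,0,0.042],[0,0,0.042],[0,0,0.042],[0,0,0.040],[0,0,0]],"turn":[0,0,0,0,0]}' && python3 -m inch '{"dp":[[0,0.008,0],[0,0.008,0],[0,0.004,0],[0,0,0]],"turn":[0,0,0,0]}'; python3 - <<'E'
from cell import vision,sensors
import cv2,numpy as np
for n in('scene','top'): cv2.imwrite(f'pics/{n}3.png',vision.read_camera(n))
a=cv2.imread('pics/scene3.png')
cv2.imwrite('pics/v3.png',cv2.resize(a[170:310,280:460],None,fx=4,fy=4))
p=np.array(sensors.get_obs()['tool_pos']);psi=-.126;ex=np.array([np.cos(psi),np.sin(psi)]);ey=np.array([-ex[1],ex[0]])
d=p[:2]-np.array([.5546,-.2599]);print(d@ex,d@ey,p[2])
E
```

```text
time_s: 4.05
tool_pos: [0.4578, -0.2405, 0.0538]
tool_rot: [-179.6, -0.1, 83.0]
force: [-0.1, 0.5, -0.0]
grip_width: 0.0007
time_s: 4.55
tool_pos: [0.4806, -0.2462, 0.0572]
tool_rot: [179.9, 0.0, 82.8]
force: [-0.4, 0.8, -0.2]
grip_width: 0.0003
-0.07600121137541055 0.0042127914477326465 0.0567208167436826
```

View pics/v3.png

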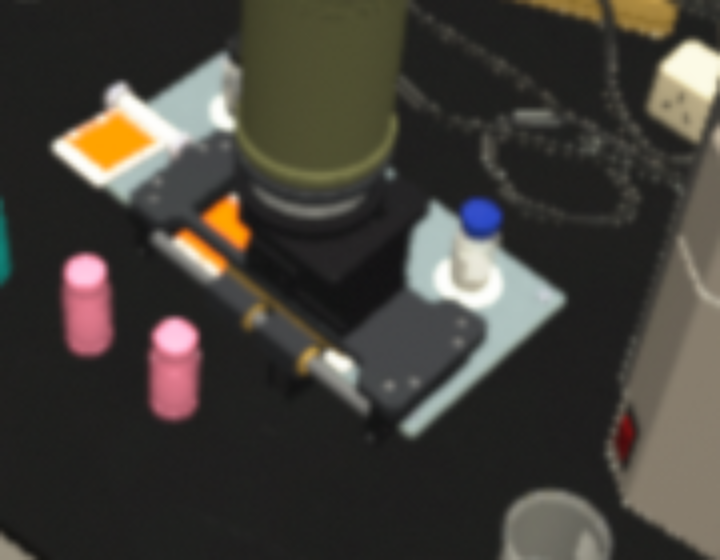

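The hand is down in front of the flag and clear of everything. I'll move in gently until the bead is touched.

```bash
python3 -m inch '{"dp":[[0,0.002,0],[0,0.002,0],[0,0,0]],"turn":[0,0,0]}' ; python3 -m inch '{"dp":[[0,0.002,0],[0,0,0]],"turn":[0,0]}'; python3 -m inch '{"dp":[[0,0.002,0],[0,0,0]],"turn":[0,0]}'
```

```text
time_s: 5.03
tool_pos: [0.4839, -0.2466, 0.0566]
tool_rot: [180.0, 0.0, 82.8]
force: [0.5, -0.0, 1.1]
grip_width: 0.0002
time_s: 5.28
tool_pos: [0.4845, -0.2468, 0.0562]
tool_rot: [-179.9, -0.0, 82.8]
force: [-4.2, 0.4, 1.0]
grip_width: 0.0005
time_s: 5.52
tool_pos: [0.4845, -0.2467, 0.0555]
tool_rot: [-179.6, -0.1, 82.8]
force: [-7.6, 1.9, 1.9]
grip_width: 0.0003
```

Contact came at station x ≈ -71 mm, as expected, with 7.6 N. Now I'll lift by friction, rising while following the arc.

```bash
python3 -m inch '{"dp":[[0,0,-0.004],[0,0.001,-0.004],[0,0.002,-0.004],[0,0,0]],"turn":[0,0,0,0]}'; python3 - <<'E'
from cell import vision,sensors
import cv2,numpy as np
for n in('scene',): cv2.imwrite(f'pics/{n}4.png',vision.read_camera(n))
a=cv2.imread('pics/scene4.png')
cv2.imwrite('pics/v4.png',cv2.resize(a[190:290,320:440],None,fx=6,fy=6))
E
```

```text
time_s: 6.02
tool_pos: [0.4892, -0.2474, 0.0686]
tool_rot: [-179.8, -0.0, 82.8]
force: [-6.0, -0.1, 3.7]
grip_width: 0.0002
```

View pics/v4.png

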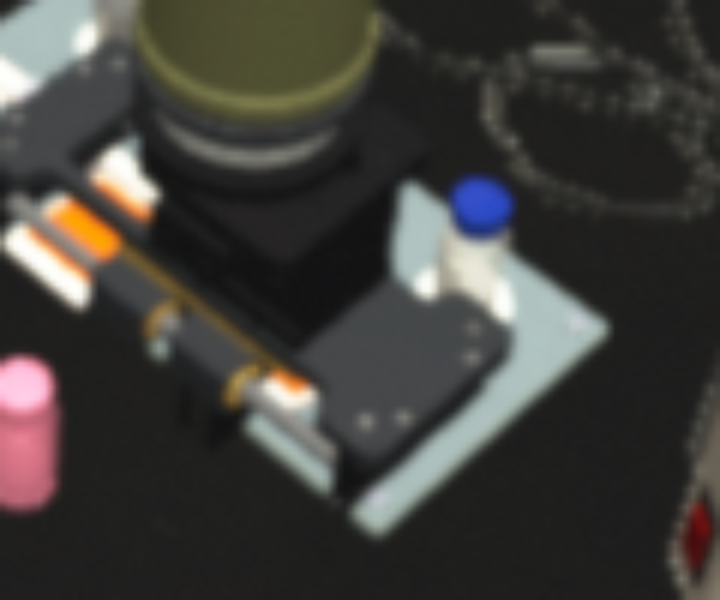

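The flag is rising: the bead has advanced 4.7 mm, so it is at about 0.49 rad, with 6 N. Continuing on the arc.

```bash
python3 -m inch '{"dp":[[0,0.002,-0.004],[0,0.003,-0.004],[0,0.003,-0.004],[0,0.004,-0.004],[0,0.004,-0.003],[0,0,0]],"turn":[0,0,0,0,0,0]}'
```

```text
time_s: 6.82
tool_pos: [0.5081, -0.2496, 0.0881]
tool_rot: [179.8, 0.0, 82.9]
force: [-0.0, 0.1, 0.4]
grip_width: 0.0006
```

```bash
python3 -m inch '{"dp":[[0,0.005,-0.003],[0,0.005,-0.003],[0,0.005,-0.002],[0,0.005,-0.002],[0,0.005,-0.002],[0,0.005,-0.001],[0,0,0]],"turn":[0,0,0,0,0,0,0]}'; python3 - <<'E'
from cell import vision,sensors
import cv2,numpy as np
A=[]
for n in('scene','top'):
    a=vision.read_camera(n);cv2.imwrite(f'pics/{n}5.png',a);A.append(a)
cv2.imwrite('pics/v5.png',np.hstack([cv2.resize(A[0][180:300,330:450],None,fx=3.3,fy=3.3),cv2.resize(A[1][150:270,330:450],None,fx=3.3,fy=3.3)]))
p=np.array(sensors.get_obs()['tool_pos']);psi=-.126;ex=np.array([np.cos(psi),np.sin(psi)]);ey=np.array([-ex[1],ex[0]])
d=p[:2]-np.array([.5546,-.2599]);print(d@ex,d@ey,p[2])
E
```

```text
time_s: 7.7
tool_pos: [0.5369, -0.2532, 0.1006]
tool_rot: [180.0, 0.0, 82.8]
force: [0.8, 0.3, 0.1]
grip_width: 0.0006
-0.018844506427430942 0.004370239358572252 0.10053399628859888
```

View pics/v5.png

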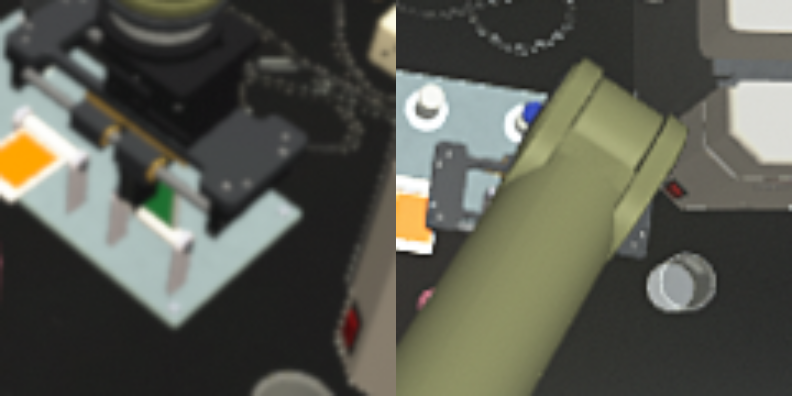

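The flag is nearly upright with its green face towards the robot. Now I'll take it over the top, with the fingertip's front corner on a circle of about 42 mm radius round the hinge.

```bash
python3 -m inch '{"dp":[[0,0.0075,-0.0015],[0,0.0073,0.0006],[0,0.0072,0.0012],[0,0.0065,0.0032],[0,0.0065,0.0035],[0,0,0]],"turn":[0,0,0,0,0,0]}'
```

```text
time_s: 8.55
tool_pos: [0.5715, -0.2574, 0.093]
tool_rot: [-180.0, 0.0, 82.8]
force: [0.1, -1.2, -0.2]
grip_width: 0.0005
```

```bash
python3 -m inch '{"dp":[[0,0.0039,0.0039],[0,0.0039,0.0039],[0,0.0028,0.0047],[0,0.0027,0.0047],[0,0,0]],"turn":[0,0,0,0,0]}'; python3 - <<'E'
from cell import vision,sensors
import cv2,numpy as np
A=[]
for n in('scene','top'):
    a=vision.read_camera(n);cv2.imwrite(f'pics/{n}6.png',a);A.append(a)
cv2.imwrite('pics/v6.png',np.hstack([cv2.resize(A[0][180:300,330:450],None,fx=3.3,fy=3.3),cv2.resize(A[1][150:270,330:450],None,fx=3.3,fy=3.3)]))
p=np.array(sensors.get_obs()['tool_pos']);psi=-.126;ex=np.array([np.cos(psi),np.sin(psi)]);ey=np.array([-ex[1],ex[0]])
d=p[:2]-np.array([.5546,-.2599]);print(d@ex,d@ey,p[2])
E
```

```text
time_s: 9.18
tool_pos: [0.5843, -0.2591, 0.0758]
tool_rot: [-180.0, -0.0, 82.8]
force: [-0.2, 0.6, 0.6]
grip_width: 0.0005
0.029386132745052584 0.004390190112716752 0.07627420139244113
```

View pics/v6.png

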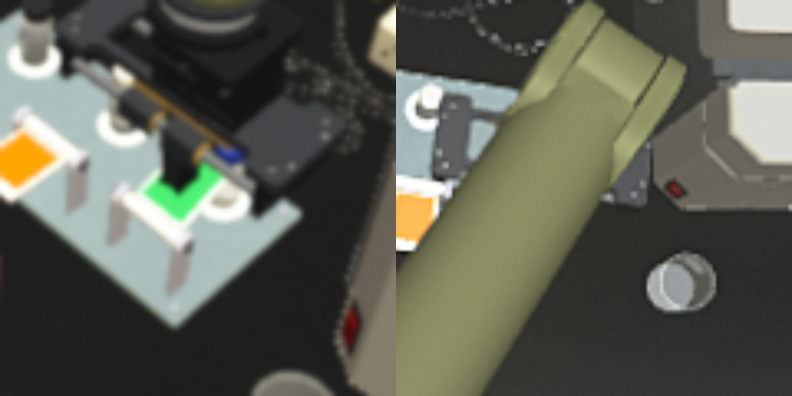

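The flag is over at about 160° with the green face up. Now the last press down, in small steps.

```bash
python3 -m inch '{"dp":[[0,0.0013,0.0042],[0,0.0012,0.0043],[0,0.0005,0.003],[0,0,0]],"turn":[0,0,0,0]}'; python3 -m inch '{"dp":[[0,0,0.002],[0,0,0]],"turn":[0,0]}';python3 -m inch '{"dp":[[0,0,0.0015],[0,0,0]],"turn":[0,0]}'
```

```text
time_s: 9.78
tool_pos: [0.5871, -0.2594, 0.0644]
tool_rot: [-180.0, -0.0, 82.8]
force: [-0.5, 0.1, 0.2]
grip_width: 0.0007
time_s: 10.02
tool_pos: [0.5872, -0.2595, 0.0627]
tool_rot: [-180.0, -0.0, 82.8]
force: [0.2, -1.3, -1.2]
grip_width: 0.0006
time_s: 10.28
tool_pos: [0.5873, -0.2596, 0.0623]
tool_rot: [180.0, -0.0, 82.8]
force: [-2.6, 1.4, 5.5]
grip_width: 0.0003
```

It met the stop at z = 62.3 mm with 5.5 N, so the flag is flat. Now straight up and away.

```bash
python3 -m inch '{"dp":[[0,0,-0.01],[0,0,-0.03],[0,0,-0.04],[0,0,-0.04],[0,0,-0.04],[0,-0.04,0],[0,-0.04,0],[0,-0.04,0]],"turn":[0,0,0,0,0,0,0,0]}' && python3 -m inch '{"dp":[[0.045,-0.005,0],[0.045,-0.005,0],[0.045,-0.005,0],[0.045,-0.005,0],[0.045,-0.005,0],[0.045,-0.005,0],[0.045,-0.005,0],[0.045,-0.005,0]],"turn":[0,0,0,0,0,0,0,0]}'&& python3 -m inch '{"dp":[[0.045,-0.005,0],[0.045,-0.005,0],[0.02,0,0],[0,0,0],[0,0,0]],"turn":[0,0,0,0,0]}'; python3 - <<'E'
from h import *
A=[]
for n in('scene','top'):
    a=vision.read_camera(n);cv2.imwrite(f'pics/{n}7.png',a);A.append(a)
cv2.imwrite('pics/v7.png',np.hstack([cv2.resize(A[0][170:330,280:440],None,fx=2.5,fy=2.5),cv2.resize(A[1][150:310,280:440],None,fx=2.5,fy=2.5)]))
def c(im,lo,hi,box):
    x0,y0,x1,y1=box;m=cv2.inRange(cv2.cvtColor(im,cv2.COLOR_BGR2HSV)[y0:y1,x0:x1],lo,hi);n,l,s,ce=cv2.connectedComponentsWithStats(m);return [(ce[i]+(x0,y0)).round(2) for i in range(1,n) if s[i][4]>8]
P=[]
for i,b in((0,(280,175,440,290)),(1,(280,155,400,255))):
    g=c(A[i],(45,120,60),(75,255,255),b);print('green',g,'or',c(A[i],(8,150,120),(25,255,255),b),'blue',c(A[i],(105,120,60),(130,255,255),b));P.append(g)
if P[0] and P[1]:
    p,e=tri(P[0][0],P[1][0]);psi=-.126;ex=np.array([np.cos(psi),np.sin(psi)]);d=p[:2]-np.array([.5546,-.2599]);print(p,e,d@ex)
E
```

```text
time_s: 11.28
tool_pos: [0.467, -0.2448, 0.2217]
tool_rot: [180.0, 0.0, 82.8]
force: [-0.2, 0.3, 0.4]
grip_width: 0.0003
time_s: 12.28
tool_pos: [0.4735, 0.1188, 0.222]
tool_rot: [179.9, -0.0, 82.8]
force: [0.1, 0.1, 0.3]
grip_width: 0.0005
time_s: 12.9
tool_pos: [0.4778, 0.2257, 0.2214]
tool_rot: [180.0, 0.1, 82.7]
force: [0.2, -0.1, 0.6]
grip_width: 0.0005
green [array([384.76, 237.97])] or [array([307.32, 204.86]), array([335.48, 228.1 ])] blue [array([399.91, 223.51])]
green [array([368.96, 200.54])] or [array([302.82, 210.38]), array([334.52, 215.59])] blue [array([371.43, 183.77])]
[ 0.58611068 -0.26237257  0.06344089] 0.001675366239148732 0.031571596327876136
```

View pics/v7.png

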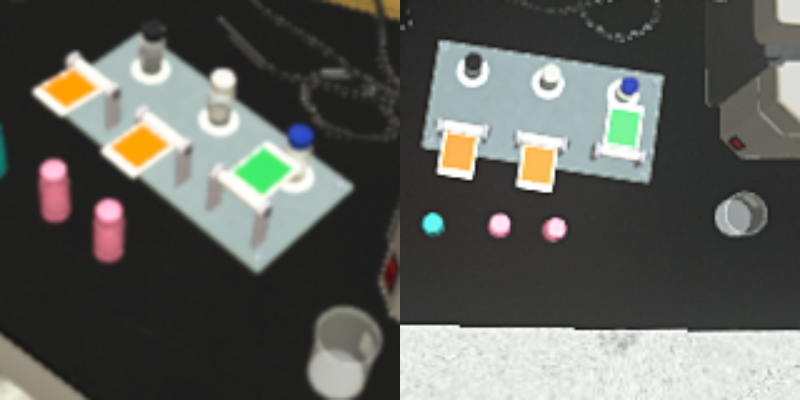

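The right flag lies over with its green face up, at scene (385,238) and top (369,201). The other flags and the blue vial sit at their starting pixels. Handing in.

```bash
python3 - <<'E'
from cell import env
print(env.sign_off())
E
```

```text
the job is handed in; nothing more can be done
None
```

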